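# Put the washed two-tier egg rack back together

## Task

The egg rack has been washed: its two wooden shelves stand on edge in the drainer and its foot with the four stepped posts stands ready beside it. One shelf at a time, first the longer one and only then the shorter one: take the shelf out of the drainer, lay it flat on the worktop and let go, take it again across its width, and lower it level over all four posts until it rests fully home on its steps (the longer shelf on the lower steps, the shorter on the upper ones). Ease the shelves on without forcing them, do not let them drop down the posts, and do not disturb the tumbler, the mug or the carton.

Things in the scene. Friction and masses are not known exactly. Their poses are not given: they have to be found in the camera images.
- stand: Foot of the egg rack, cannot move: beech board 182 (x) x 74 mm, top 14 mm above the worktop, four upright steel posts at x = +-70, y = +-16.5 mm. Origin on the worktop under its centre, z up. Post diameter by height: 23 mm to 44 (lower step), 15 to 112 (upper step, bevelled 1.5 mm), 7 to 126, tapering to 3 at 132 mm. Either shelf has 1 mm play all round its post.
- low_seat (a point): Where the centre of the long shelf is when it is home on the lower steps: on the stand's axis, 49 mm above its origin; x along the stand (the shelf's x lies along it, either way round).
- top_seat (a point): Where the centre of the short shelf is when it is home on the upper steps: on the stand's axis, 117 mm above its origin; axes as the stand's.
- long_shelf: Beech shelf, 182 (x) x 64 (y) x 10 mm (z), 0.09 to 0.15 kg, origin at its centre. Egg holes of 34 mm at x = -42, 0, 42; four 17 mm post holes at x = +-70, y = +-16.5 mm. Faces and ends are alike: it fits either way up and round. Its wide holes pass the upper steps. Starts on edge in a drainer slot: x level along the slot, y upright, top edge 87 mm above the worktop.
- short_shelf: Beech shelf, 160 (x) x 64 (y) x 10 mm (z), 0.09 to 0.15 kg, origin at its centre. Egg holes of 34 mm at x = -42, 0, 42; four 9 mm post holes at x = +-70, y = +-16.5 mm. Faces and ends are alike: it fits either way up and round. Its narrow holes stop at the upper steps. Starts on edge in a drainer slot: x level along the slot, y upright, top edge 87 mm above the worktop.
- drainer: White tray 190 (x) x 124 mm with wire rack, cannot move. Origin on the worktop under its centre. Slots 13 mm wide along x, between 5 mm pins whose tops are 55 mm up, at y = -36, -18, 0, 18, 36 mm; the shelves stand on rails 23.5 mm up in the slots y = -36 and 36 (which is which varies). The worktop between drainer and stand, at least 0.15 m wide, is free for laying a shelf down.
- pier_corner (a point): Foot of the near left corner of the solid wall pier at the right of the counter: the pier fills everything farther (x) and further right (-y) than this point, taller than the arm. From the start pose draw the arm in before swinging left past it.
- tumbler: Bystander: small clear drinking glass, 51 mm across, 58 mm high, loose; origin under its centre.
- mug: Bystander: small dark blue mug, 59 mm across (84 with its handle), 53 mm high, loose; origin under its centre.
- carton: Bystander: small flat-sided pale carton with a fruit picture, 33 x 88 mm, 48 mm high, loose; origin under its centre.

How it is judged:
On the way, in this order (a step that is already met when the one before it is completed fails the run):
1. the long shelf lies flat on the worktop, let go of (height (world z) of long_shelf below 0.013 m and angle between the z axis of long_shelf and the z axis of stand, either way round below 0.06 rad and linear speed of long_shelf below 0.03 m/s and contact force between long_shelf and the fingers below 0.2 N), for 0.1 s.
2. the long shelf rests home on the four lower steps, let go of (z of long_shelf in the frame of stand between 0.0465 and 0.0515 m and horizontal distance between long_shelf and stand below 0.004 m and angle between the z axis of long_shelf and the z axis of stand, either way round below 0.035 rad and angle between the x axis of long_shelf and the x axis of stand, either way round below 0.04 rad and linear speed of long_shelf below 0.03 m/s and contact force between long_shelf and the fingers below 0.2 N), for 0.1 s.
3. the short shelf lies flat on the worktop, let go of (height (world z) of short_shelf below 0.013 m and angle between the z axis of short_shelf and the z axis of stand, either way round below 0.06 rad and linear speed of short_shelf below 0.03 m/s and contact force between short_shelf and the fingers below 0.2 N), for 0.1 s.
At the end, for the whole second after the job is handed in: Both shelves are let go and at rest on the stand, the long one on the lower steps and the short one on the upper: centres 49 and 117 mm (+-2.5 mm) above the stand's origin, within 4 mm of its axis, level within 2 degrees, lengthwise along it within 0.04 rad (all of step 2 and z of short_shelf in the frame of stand between 0.1145 and 0.1195 m and horizontal distance between short_shelf and stand below 0.004 m and angle between the z axis of short_shelf and the z axis of stand, either way round below 0.035 rad and angle between the x axis of short_shelf and the x axis of stand, either way round below 0.04 rad and linear speed of short_shelf below 0.03 m/s and contact force between short_shelf and the fingers below 0.2 N); the robot touches nothing.
It fails at once if a shelf is dropped down the posts (over 0.5 m/s at the stand) ((horizontal distance between long_shelf and stand below 0.02 m and height (world z) of long_shelf below 0.16 m and linear speed of long_shelf above 0.5 m/s) or (horizontal distance between short_shelf and stand below 0.02 m and height (world z) of short_shelf below 0.16 m and linear speed of short_shelf above 0.5 m/s)).
It fails at once if a shelf is forced onto the posts with more than 80 N (contact force between any of long_shelf, short_shelf and stand above 80 N).
It fails at once if the tumbler, mug or carton is shifted by more than 25 mm or tipped (distance of any of tumbler, mug, carton from where it was at the start of the episode above 0.025 m or angle between any of tumbler, mug, carton's own z axis and vertical above 0.3 rad).
It also fails if it takes over 72 s, if anything falls off the work surface, if the arm or the gripper's body presses on something with over 40 N, if the wrist force passes 120 N, or if a joint passes its speed limit or range.

## Robot

A 6-joint arm with a two-finger parallel gripper is mounted at the origin on a cart in front of the work surface, level with it; the furniture and walls round the work are solid. World frame = base frame: x ahead of the robot, y to its left, z up, the work surface at z = 0. Lengths are in m, angles in rad, forces in N, time in s.
With the tool pointing down it reaches from about 0.35 to 0.95 m from the base axis. Payload 17.4 kg.
Tool frame: the origin (TCP) lies midway between the tips of the shut fingers; the grasp point (between the pads) lies 19 mm behind it; z points along the fingers, y is the line along which they close (so a half turn about z gives the same grasp; the last joint's range is limited). The gripper opens to 93 mm and grips with 3 to 60 N. Pads are 15 mm wide; open, the fingers measure 128 mm over their backs; the gripper's body (75 mm by 188 mm) begins 65 mm behind the grasp point.
Start: joints at [-1.193, 0.116, 1.442, -0, 1.584, -0.038], TCP at [0.273, -0.617, 0.219] pointing down, gripper open.
Joint ranges: [-2.83, 2.83], [-0.83, 2.19], [0.07, 2.5], [-1.14, 4.28], [0.01, 3], [-2.97, 2.97]. Speed limits (rad/s): [1.89, 1.89, 2.22, 3.14, 3.14, 3.14].

## Interface

Orientations are given as a unit quaternion [x, y, z, w].
In Python, from bench import status, vision, r gives the robot as it stands. The module is installed in compiled form; this text tells all that it offers.
- The arm moves only by the shell command python3 -m inch 'ROWS'. ROWS is a JSON object of lists of equal length, an entry for each row: "delta_pos": the shift along the tool's x, y, z in units of 4 cm (1.0 is 4 cm), a list of three; "twist": the turn about the tool's z in units of 8 degrees (1.0 is 8 degrees); "hand": the opening, from 0 (shut) to 1 (fully open). In form: {"delta_pos": [[dx, dy, dz], ...], "twist": [twist, ...], "hand": [hand, ...]}. A call has 1 to 20 rows; each row shifts and turns the commanded pose from where the row before left it, along the tool's axes as they then stand; what a row does not reach is not made up. A row lasts 1/10 s, in which the tool goes at most 50 mm and 8.59 degrees, less where a joint would pass 70% of its speed; a pose out of reach is approached as far as the arm can. A call with a number of a shift or a turn outside -1 to 1 is refused whole. A call with a gripper value outside its range is refused whole. The fingers move at their own pace and stop on an object; the grip force is fixed at half the most. Time passes only in rows, so rows that do not move let the fingers close. It gives the time, the measured TCP pose, the force, the opening and the grip force at its end, in the units of the state.
- status.sense(): the state, without advancing time (a new reading comes with each control period).
- vision.snapshot(name): name is "scene" or "top" or "wrist"; returns (picture, depth): 420x560x3 uint8, red, green, blue; 420x560 float32, m along the optical axis (not along the pixel's ray), 0 where there is no reading.
- vision.calibration(name): a dict with "fx", "fy", "cx", "cy" (pixels), "k1" (the pictures are not rectified: a ray, as slopes to the right and down, at radius r is drawn at 1 + k1 r^2 times it, then the intrinsics apply), "R" (3x3) and "t" (3): a world point X has camera coordinates R X + t; the wrist camera has in their place "hand_eye" (4x4, takes a point from camera to tool coordinates, whose origin is the TCP and whose axes are the flange's). Camera axes: x right, y down, z forward; pixel columns grow to the right and rows downward; lengths in m; the calibration is good to about 2 mm. A picture is of the moment at which its call begins: read the wrist's pose just before it. calibration takes no time and is no camera call.
- r.hand_in(): hands the job in; it is judged then, once.
The state is a dict: "t": time; "joint_pos": joint angles; "qvel": joint speeds; "joint_torque": joint torques, N m; "position": TCP position; "ee_rot": TCP orientation; "contact_force": force on the tool from outside, world axes, zero at the start; "ft_torque": the same for the moment, N m; "opening": opening from 0.0 (shut) to 1.0 (fully open); "finger_force": force on a finger pad.
Only numpy, scipy, OpenCV 4.12 (cv2) and the standard library are available. Lean on these libraries where they do the work, as an engineer would, in place of code of your own. Each camera call takes 0.05 s, during which the arm holds its last target. There are 200 camera calls.

## Working session

There is one attempt and no reset: what is moved stays moved. The work goes in short steps, Python scripts to look and compute and a shell command to move; the robot and the scene stay as the last step left them, time stands still between calls to the robot, and variables do not carry over. Pictures are saved under pics/ and viewed, at most 13 in all, crops included, and the job is handed in when it is done.

```bash
mkdir -p pics; ls
python3 - <<'E'
from bench import status, vision, r
import cv2, numpy as np
s=status.sense(); print(s)
for n in ("scene","top"):
    p,d=vision.snapshot(n); np.savez(f"{n}0.npz",p=p,d=d)
    cv2.imwrite(f"pics/{n}0.png",p[:,:,::-1])
    print(n,vision.calibration(n))
print(vision.calibration("wrist"))
E
```

```text
pics
{'t': 0.0, 'joint_pos': array([-1.19281116e+00,  1.16488648e-01,  1.44229905e+00,  2.57132879e-05,
        1.58399556e+00, -3.77892473e-02]), 'qvel': array([0.00040179, 0.0002182 , 0.00052629, 0.00183344, 0.00051291,
       0.00040919]), 'joint_torque': array([-2.57532076e-03, -7.21272182e+01, -6.22603154e+01,  7.77793606e-02,
        2.39579257e-02, -4.05158266e-05]), 'position': array([ 0.27255724, -0.61728908,  0.21788241]), 'ee_rot': array([ 9.78468957e-01,  2.06393181e-01, -8.81020686e-05, -5.88887460e-04]), 'contact_force': array([-0.06494886,  0.45890847,  0.45214798]), 'ft_torque': array([-0.02103358,  0.00855512, -0.02003997]), 'finger_force': 0.0, 'opening': 1.00024492555898}
scene {'fx': 475.82175966446965, 'fy': 475.82175966446965, 'cx': 280.09014623184083, 'cy': 205.1971239002507, 'k1': -0.06642769961009733, 'R': array([[-0.77569772, -0.63095163,  0.01389563],
       [-0.47738978,  0.57222158, -0.66682941],
       [ 0.41278572, -0.52389168, -0.74508084]]), 't': array([0.51299975, 0.26310549, 1.30035293])}
top {'fx': 459.1465683713209, 'fy': 459.1465683713209, 'cx': 277.6237239926501, 'cy': 208.32633317367177, 'k1': -0.1302244811195733, 'R': array([[ 0.09739477, -0.99522239, -0.00683103],
       [-0.96612233, -0.09289425, -0.24078684],
       [ 0.23900189,  0.03005099, -0.97055398]]), 't': array([0.08791535, 0.57787329, 0.9552006 ])}
{'fx': 331.1298540178888, 'fy': 331.1298540178888, 'cx': 277.1039124826843, 'cy': 209.37451253503227, 'k1': -0.06798562356316105, 'hand_eye': array([[-1.44218773e-04, -9.56254803e-01, -2.92535009e-01,
         8.13592126e-02],
       [ 9.99999845e-01, -2.95317163e-04,  4.72352712e-04,
         2.70535551e-04],
       [-5.38080158e-04, -2.92534896e-01,  9.56254697e-01,
        -1.66203227e-01],
       [ 0.00000000e+00,  0.00000000e+00,  0.00000000e+00,
         1.00000000e+00]])}
```

View pics/scene0.png

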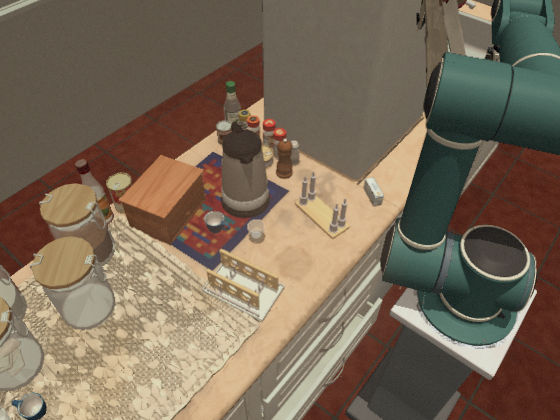

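View pics/top0.png

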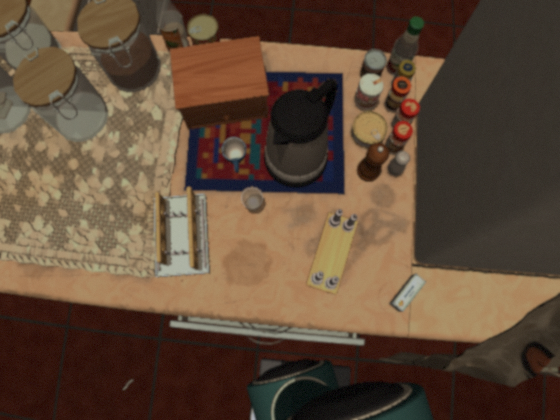

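Scene: the stand's board is at (322,215), the drainer with its two shelves on edge at (243,285), and the tumbler at (256,231). Top: stand at (333,250), drainer at (181,235), tumbler at (252,198), mug at about (234,148), carton at (407,292), pier to the right of column 415.

```bash
cat > h.py <<'E'
import numpy as np, cv2
from bench import status, vision
from scipy.spatial.transform import Rotation as Ro
def cam(n,s=None):
    c=vision.calibration(n); K=np.array([[c["fx"],0,c["cx"]],[0,c["fy"],c["cy"]],[0,0,1.]]); D=np.array([c["k1"],0,0,0.])
    if "R" in c: R=c["R"].T; o=-R@c["t"]
    else:
        T=c["hand_eye"]; Rt=Ro.from_quat(s["ee_rot"]).as_matrix()
        R=Rt@T[:3,:3]; o=Rt@T[:3,3]+s["position"]
    return K,D,R,o
def slopes(uv,c): return cv2.undistortPoints(np.asarray(uv,float).reshape(-1,1,2),c[0],c[1])[:,0]
def plane(uv,z,c):
    d=np.c_[slopes(uv,c),np.ones(np.size(uv)//2)]@c[2].T
    return c[3]+d*((z-c[3][2])/d[:,2])[:,None]
def proj(X,c):
    Xc=(np.asarray(X,float).reshape(-1,3)-c[3])@c[2]
    return cv2.projectPoints(Xc,np.zeros(3),np.zeros(3),c[0],c[1])[0][:,0]
def cloud(d,c):
    h,w=d.shape; uv=np.stack(np.meshgrid(np.arange(w),np.arange(h)),-1).reshape(-1,2)
    X=np.c_[slopes(uv,c),np.ones(h*w)]*d.reshape(-1,1)
    return (X@c[2].T+c[3]).reshape(h,w,3)
E
python3 - <<'E'
from h import *
c=cam("top"); f=np.load("top0.npz"); p,d=f["p"],f["d"]; P=cloud(d,c)
print("table z",P[300,250],P[230,285], "stand",P[250,333],"carton",P[292,407])
def q(a,b,x,y): print(plane([[a,b]],x,c)[0].round(3),y)
q(333,250,.014,"board mid"); q(181,235,0,"drainer"); q(252,200,0.03,"tumbler"); q(234,150,.03,"mug"); q(407,292,.048,"carton"); q(415,265,0,"pier"); q(298,140,.2,"jug")
cv2.imwrite("pics/a.png",np.hstack([cv2.resize(p[180:285,145:220,::-1],None,fx=5,fy=5,interpolation=2),cv2.resize(p[200:305,295:375,::-1],None,fx=5,fy=5,interpolation=2)]))
E
```

```text
table z [ 0.36249022  0.1876625  -0.00249182] [ 0.53363386  0.12299828 -0.00209868] stand [0.49426821 0.00761071 0.01253758] carton [ 0.40988104 -0.16045392  0.04581324]
[0.494 0.008 0.014] board mid
[0.497 0.368 0.   ] drainer
[0.591 0.206 0.03 ] tumbler
[0.711 0.263 0.03 ] mug
[ 0.41  -0.16   0.048] carton
[ 0.478 -0.189  0.   ] pier
[0.681 0.112 0.2  ] jug
```

View pics/a.png

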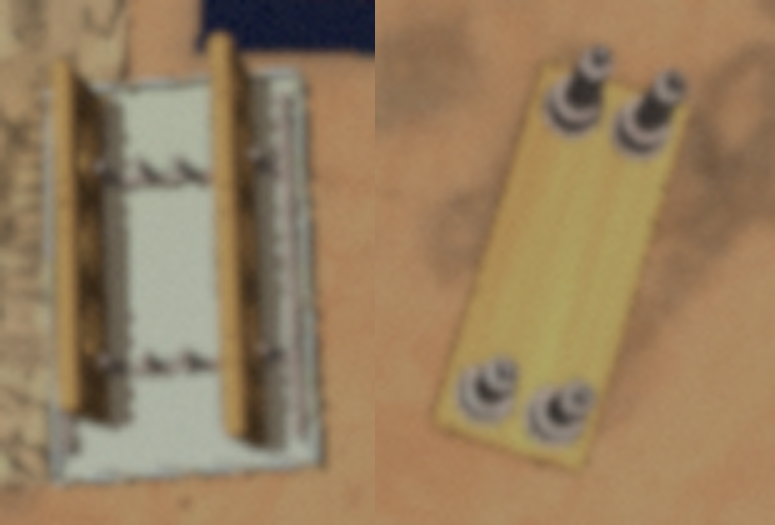

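In the top crops the left shelf spans about 70 px and the right one about 80 px, so the shelf nearer the stand is the long one. The stand's posts are clear, at about (490,390), (555,410), (580,100) and (645,120) in the second panel.

```bash
cat >> h.py <<'E'
def psi(s): x=Ro.from_quat(s["ee_rot"]).as_matrix()[:,0]; return np.arctan2(x[1],x[0])
def go(tx,ty,tz,s=None):
    "shift in tool units to world target at present yaw"
    s=s or status.sense(); R=Ro.from_quat(s["ee_rot"]).as_matrix()
    return (R.T@(np.array([tx,ty,tz])-s["position"])/0.04).round(3)
E
python3 - <<'E'
from h import *
c=cam("top"); f=np.load("top0.npz"); p,d=f["p"],f["d"]; P=cloud(d,c)
hsv=cv2.cvtColor(p,cv2.COLOR_RGB2HSV)
def rect(m,z,name):
    n,l,st,ce=cv2.connectedComponentsWithStats(m.astype(np.uint8))
    for i in range(1,n):
        if st[i,4]<100: continue
        ys,xs=np.nonzero(l==i); X=plane(np.c_[xs,ys],z,c)[:,:2].astype(np.float32)
        bp=cv2.boxPoints(cv2.minAreaRect(X)); e=[bp[1]-bp[0],bp[2]-bp[1]]; e.sort(key=np.linalg.norm)
        print(name,st[i],"ctr",bp.mean(0).round(4),"L,W",[np.linalg.norm(v).round(4) for v in e[::-1]],"ang",np.arctan2(e[1][1],e[1][0]).round(4)%np.pi)
reg=np.zeros(d.shape,bool); reg[180:290,145:220]=1
rect(reg&(P[...,2]>.072)&(d>0),.087,"shelf")
rect(reg&(hsv[...,1]<60)&(hsv[...,2]>100),0.01,"drainer")
reg[:]=0; reg[200:305,295:375]=1
print(hsv[250,333],hsv[230,290])
m=reg&(P[...,2]>.007)&(d>0); rect(m,.014,"board")
b=reg&(hsv[...,0]>19)&(hsv[...,1]>90); rect(b,.014,"boardcol")
for z0 in(.09,.12): rect(reg&(P[...,2]>z0),.12,"tips")
X=P[(P[...,2]>.1)&reg]; print(X.round(3)[:30])
# near counter edge
for col in (200,250,300): print([ (r,P[r,col].round(3)) for r in (300,310,318)])
E
```

```text
shelf [187 187   9  81 421] ctr [0.5045 0.3287] L,W [np.float32(0.1799), np.float32(0.0125)] ang 0.1811
shelf [155 192   7  71 400] ctr [0.4968 0.401 ] L,W [np.float32(0.1582), np.float32(0.0135)] ang 0.1622
drainer [ 154  193   55   84 2539] ctr [0.4975 0.3687] L,W [np.float32(0.193), np.float32(0.1278)] ang 0.1809
[ 23 116 171] [ 14 113 163]
board [ 306  209   52   85 2526] ctr [0.4955 0.008 ] L,W [np.float32(0.195), np.float32(0.0743)] ang 2.9249928
boardcol [ 308  217   49   74 1382] ctr [0.489  0.0077] L,W [np.float32(0.1772), np.float32(0.0675)] ang 2.8889928
[[0.321 0.112 1.067]
 [0.321 0.112 1.067]
 [0.568 0.013 0.108]
 [0.569 0.01  0.108]
 [0.563 0.011 0.13 ]
 [0.565 0.015 0.112]
 [0.565 0.013 0.113]
 [0.561 0.012 0.129]
 [0.56  0.011 0.133]
 [0.561 0.009 0.133]
 [0.563 0.017 0.11 ]
 [0.563 0.015 0.112]
 [0.56  0.014 0.123]
 [0.559 0.012 0.129]
 [0.56  0.01  0.126]
 [0.561 0.008 0.123]
 [0.564 0.004 0.111]
 [0.321 0.112 1.067]
 [0.56  0.017 0.112]
 [0.561 0.015 0.11 ]
 [0.559 0.013 0.12 ]
 [0.558 0.012 0.124]
 [0.558 0.01  0.125]
 [0.561 0.006 0.113]
 [0.562 0.004 0.111]
 [0.321 0.112 1.067]
 [0.561 0.018 0.1  ]
 [0.558 0.017 0.114]
 [0.558 0.015 0.112]
 [0.558 0.012 0.113]]
[(300, array([ 0.351,  0.303, -0.002])), (310, array([0.328, 0.299, 0.001])), (318, array([ 0.31 ,  0.3  , -0.018]))]
[(300, array([ 0.362,  0.188, -0.002])), (310, array([0.34 , 0.185, 0.001])), (318, array([0.322, 0.183, 0.002]))]
[(300, array([0.373, 0.073, 0.002])), (310, array([0.351, 0.071, 0.   ])), (318, array([ 0.333,  0.07 , -0.005]))]
```

The measured sizes agree with the given ones (shelf lengths 180 and 158 mm, slot angle 0.18). Drawing the arm in and swinging left.

```bash
python3 -m inch '{"delta_pos":[[0,0,0],[0,0,0],[0.15,-0.83,0],[0.15,-0.83,0],[0.15,-0.83,0],[0.15,-0.83,0],[0.15,-0.83,0],[0.15,-0.83,0],[0.15,-0.83,0],[0.15,-0.83,0],[0.35,-0.82,0],[0.35,-0.82,0],[0.35,-0.82,0],[0.35,-0.82,0],[0.35,-0.82,0],[0.35,-0.82,0],[0.35,-0.82,0],[0.35,-0.82,0],[0.35,-0.82,0],[0.35,-0.82,0]],"twist":[0.85,0.85,0,0,0,0,0,0,0,0,0,0,0,0,0,0,0,0,0,0],"hand":[1,1,1,1,1,1,1,1,1,1,1,1,1,1,1,1,1,1,1,1]}'
python3 -c "
from h import *
s=status.sense();print(s['position'],psi(s),go(.43,.25,.25))"
```

```text
t: 2.1
position: [0.3522, 0.0015, 0.2186]
ee_rot: [0.996, 0.089, 0.0, 0.0]
contact_force: [0.6, -0.1, -0.4]
opening: 1.0
finger_force: 0.0
[0.35218511 0.00154316 0.21861357] 0.17842159167151317 [ 3.017 -5.767 -0.784]
```

```bash
python3 - <<'E'
from h import *
s=status.sense(); p,d=vision.snapshot("wrist"); np.savez("w1.npz",p=p,d=d,pos=s["position"],rot=s["ee_rot"]); cv2.imwrite("pics/w1.png",p[:,:,::-1])
E
python3 -m inch '{"delta_pos":[[0.5,-0.82,0],[0.5,-0.82,0],[0.5,-0.82,0],[0.5,-0.82,0],[0.5,-0.82,0],[0.5,-0.82,0],[0.5,-0.82,0],[0.5,-0.82,0],[0.45,-0.4,0],[0,0,0],[0,0,0]],"twist":[0,0,0,0,0,0,0,0,0,0,0],"hand":[1,1,1,1,1,1,1,1,1,1,1]}'
python3 - <<'E'
from h import *
s=status.sense();print(s['position'],psi(s))
p,d=vision.snapshot("wrist"); np.savez("w2.npz",p=p,d=d,pos=s["position"],rot=s["ee_rot"]); cv2.imwrite("pics/w2.png",p[:,:,::-1])
c=cam("wrist",s); P=cloud(d,c)
n,l,st,ce=cv2.connectedComponentsWithStats(((P[...,2]>.074)&(P[...,2]<.1)&(d>0)).astype(np.uint8))
for i in range(1,n):
    if st[i,4]<150: continue
    ys,xs=np.nonzero(l==i); X=plane(np.c_[xs,ys],.087,c)[:,:2].astype(np.float32)
    bp=cv2.boxPoints(cv2.minAreaRect(X)); e=[bp[1]-bp[0],bp[2]-bp[1]]; e.sort(key=np.linalg.norm)
    print(st[i],"ctr",bp.mean(0).round(4),[np.linalg.norm(v).round(4) for v in e[::-1]],np.arctan2(e[1][1],e[1][0]).round(4)%np.pi, P[l==i].mean(0).round(4))
E
```

```text
t: 3.25
position: [0.4779, 0.3055, 0.218]
ee_rot: [0.996, 0.089, -0.001, 0.0]
contact_force: [-0.1, -0.2, -0.5]
opening: 1.002
finger_force: 0.0
[0.47786942 0.30552722 0.21798216] 0.178950563240266
[ 467    0   93   61 1518] ctr [0.6545 0.1356] [np.float32(0.0991), np.float32(0.0267)] 1.2481 [0.6563 0.1456 0.0871]
[ 247   59   15  198 2218] ctr [0.5059 0.3306] [np.float32(0.1792), np.float32(0.0104)] 0.1819 [0.5123 0.3319 0.0862]
[ 163   68   27  174 2314] ctr [0.4981 0.4006] [np.float32(0.1572), np.float32(0.0133)] 0.1778 [0.5028 0.4023 0.0849]
[499 279  23  11 163] ctr [0.4312 0.0462] [np.float32(0.027), np.float32(0.0119)] 1.7202927 [0.428  0.0452 0.0828]
```

View pics/w1.png

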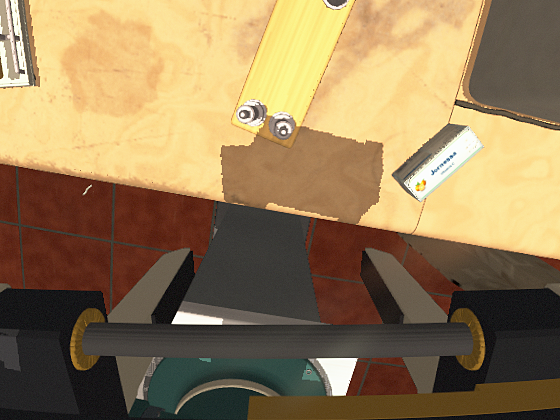

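View pics/w2.png

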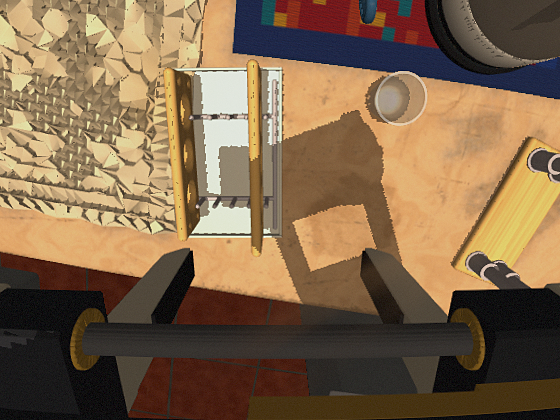

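The two wrist pictures show the stand's near posts at (250,112) and (283,125), and the long shelf's top edge at (255,155) with the short one at (180,150). Both agree with the top camera to 2 mm. Now the grasp.

```bash
python3 -m inch '{"delta_pos":[[0.4,-0.25,0],[0.4,-0.24,0],[0,0,0.3],[0,0,0.6],[0,0,0.6],[0,0,0.6],[0,0,0.6],[0,0,0.6],[0,0,0.45],[0,0,0.2],[0,0,0],[0,0,0],[0,0,0],[0,0,0],[0,0,0],[0,0,0],[0,0,0]],"twist":[0,0,0,0,0,0,0,0,0,0,0,0,0,0,0,0,0],"hand":[0.4,0.4,0.4,0.4,0.4,0.4,0.4,0.4,0.4,0.4,0.4,0,0,0,0,0,0]}'
python3 -c "
from h import *
s=status.sense();print(s['position'],psi(s),s['finger_force'])"
```

```text
t: 5.0
position: [0.5063, 0.3306, 0.0611]
ee_rot: [0.996, 0.089, 0.0, -0.0]
contact_force: [-0.0, -0.8, 4.4]
opening: 0.105
finger_force: 29.9
[0.50628812 0.33064635 0.06112048] 0.17847864702825772 29.866112672025338
```

```bash
python3 -m inch '{"delta_pos":[[0,0,-0.4],[0,0,-0.7],[0,0,-0.7],[0,0,-0.7],[-0.45,0.6,0],[-0.45,0.6,0],[-0.45,0.6,0],[-0.45,0.6,0],[-0.45,0.6,0],[-0.45,0.6,0],[0,0,0],[0,0,0],[0,0,0],[0,0,0.7],[0,0,0.7],[0,0,0.7],[0,0,0.5],[0,0,0.3],[0,0,0]],"twist":[0,0,0,0,0,0,0,0,0,0,0.94,0.94,0.94,0,0,0,0,0,0],"hand":[0,0,0,0,0,0,0,0,0,0,0,0,0,0,0,0,0,0,0]}'
python3 -c "
from h import *
s=status.sense();print(s['position'],psi(s),s['contact_force'])
p,d=vision.snapshot('scene'); cv2.imwrite('pics/s1.png',cv2.resize(p[150:350,150:400,::-1],None,fx=3,fy=3))"
```

```text
t: 6.9
position: [0.4248, 0.1696, 0.044]
ee_rot: [0.994, -0.107, -0.001, 0.0]
contact_force: [-0.6, 0.2, -0.7]
opening: 0.101
finger_force: 29.9
[0.42480235 0.16956034 0.04398755] -0.21529339625559502 [-0.61117765  0.19189819 -0.67743604]
```

View pics/s1.png

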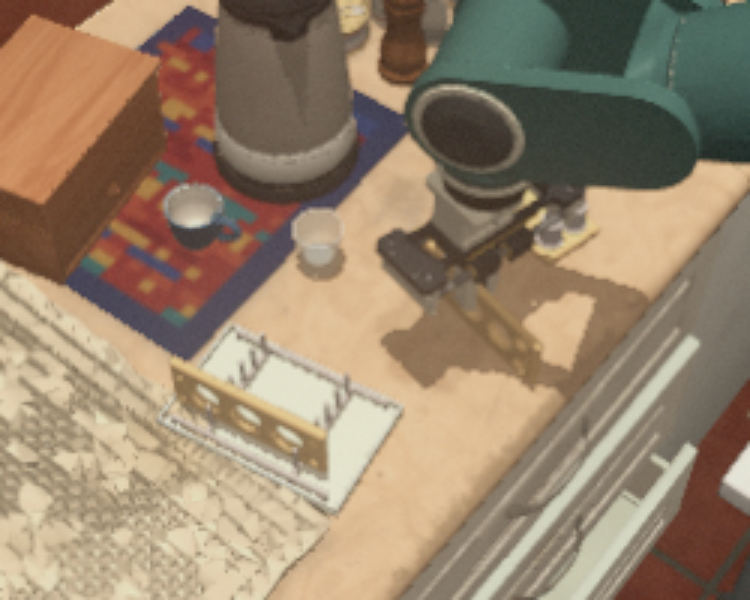

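The shelf hangs upright just above the worktop (crop (490,315)), and the tumbler, mug and drainer are untouched. I'll set it down, let go, and push it over with a finger.

```bash
python3 -m inch '{"delta_pos":[[0,0,0.06],[0,0,0.05],[0,0,0.02],[0,0,0]],"twist":[0,0,0,0],"hand":[0,0,0,0]}'
```

```text
t: 7.35
position: [0.4254, 0.1697, 0.0397]
ee_rot: [0.994, -0.107, 0.0, -0.0]
contact_force: [0.7, 0.1, -1.1]
opening: 0.105
finger_force: 29.9
```

```bash
python3 -m inch '{"delta_pos":[[0,0,0.02],[0,0,0.02],[0,0,0]],"twist":[0,0,0],"hand":[0,0,0]}'
```

```text
t: 7.65
position: [0.4254, 0.1697, 0.0378]
ee_rot: [0.994, -0.107, 0.0, -0.0]
contact_force: [-0.5, -0.3, -0.4]
opening: 0.105
finger_force: 29.9
```

```bash
python3 -m inch '{"delta_pos":[[0,0,0.02],[0,0,0],[0,0,0],[0,0,0],[0,0,0],[0,0,0],[0,0,0],[0,0,0],[0,0,0],[0,0,-0.3],[0,0,0]],"twist":[0,0,0,0,0,0,0,0,0,0,0],"hand":[0,0,0.2,0.3,0.5,0.7,0.9,1,1,1,1]}'
python3 -c "
from h import *
s=status.sense();print(s['position'],psi(s),s['contact_force'])
p,d=vision.snapshot('wrist'); cv2.imwrite('pics/w3.png',p[:,:,::-1])
c=cam('wrist',s);P=cloud(d,c);m=(P[...,2]>.05)&(P[...,2]<.072)&(d>0)&(np.hypot(P[...,0]-.425,P[...,1]-.17)<.11);print(m.sum(),P[m].mean(0),np.ptp(P[m],axis=0))"
```

```text
t: 8.75
position: [0.4261, 0.17, 0.0509]
ee_rot: [0.994, -0.107, 0.001, -0.0]
contact_force: [-0.8, 1.2, 0.2]
opening: 0.828
finger_force: 0.0
[0.42609068 0.16997234 0.05089791] -0.21530689299261965 [-0.83260788  1.2086995   0.18252723]
6589 [0.44430841 0.16538058 0.06293627] [0.17199183 0.10338122 0.02172024]
```

```bash
python3 -m inch '{"delta_pos":[[0,0,0],[0,0,0],[0,-0.3,0],[0,-0.3,0],[0,-0.2,0],[0,-0.1,0],[0,-0.1,0],[0,-0.1,0],[0,-0.1,0],[0,-0.1,0],[0,-0.1,0],[0,0,0],[0,0,0],[0,0,0]],"twist":[0,0,0,0,0,0,0,0,0,0,0,0,0,0],"hand":[1,1,1,1,1,1,1,1,1,1,1,1,1,1]}'
python3 -c "
from h import *
s=status.sense();print(s['position'],psi(s),s['contact_force'])
p,d=vision.snapshot('wrist'); cv2.imwrite('pics/w4.png',p[:,:,::-1])"
```

```text
t: 10.2
position: [0.4373, 0.2243, 0.049]
ee_rot: [0.994, -0.107, -0.0, 0.0]
contact_force: [-0.5, 0.3, 0.2]
opening: 1.003
finger_force: 0.0
[0.43728267 0.22428464 0.04902308] -0.21541040723330285 [-0.50658304  0.26075944  0.19168266]
```

View pics/w4.png

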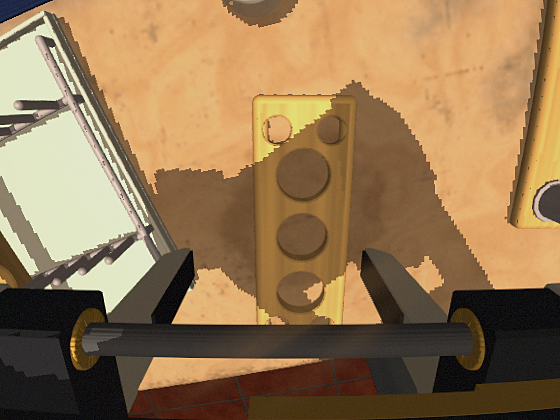

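The long shelf lies flat and free between the fingers. Its egg holes are at (303,174), (302,234) and (299,290), and its far edge is at row 96. Next I measure it for the second grasp.

Run:
```python
from h import *
s=status.sense(); c=cam("wrist",s); p=cv2.imread("pics/w4.png")
# egg hole centres; flat top face z=.010; hand-read box widths refined by cross-check
px=np.array([[303,174],[302,234],[303,96],[277,129],[330,128]]); X=plane(px,.010,c)
R=Ro.from_quat(s["ee_rot"]).as_matrix()
print(((X-s["position"])@R).round(4)); print(X.round(4))
l=plane([[253,150],[255,250],[255,105]],.010,c); r=plane([[352,150],[348,250],[357,105]],.010,c)
print(((l-s["position"])@R).round(4),((r-s["position"])@R).round(4))
g=cv2.cvtColor(p,cv2.COLOR_BGR2GRAY);
```

```text
[[0.0421 0.0168 0.039 ]
 [0.0018 0.0171 0.039 ]
 [0.089  0.0159 0.039 ]
 [0.0698 0.0005 0.039 ]
 [0.0705 0.0326 0.039 ]]
[[0.4748 0.1988 0.01  ]
 [0.4354 0.2072 0.01  ]
 [0.5208 0.1897 0.01  ]
 [0.5054 0.2088 0.01  ]
 [0.4991 0.1773 0.01  ]]
[[ 0.0571 -0.0143  0.039 ]
 [-0.0097 -0.0143  0.039 ]
 [ 0.0838 -0.0126  0.039 ]] [[ 0.0572  0.0468  0.039 ]
 [-0.0098  0.0485  0.039 ]
 [ 0.0841  0.0483  0.039 ]]
```

```bash
python3 -m inch '{"delta_pos":[[0,0.21,0],[0,0.21,0],[0,0,0.3],[0,0,0.4],[0,0,0.3],[0,0,0.12],[0,0,0],[0,0,0],[0,0,0],[0,0,0],[0,0,0],[0,0,0],[0,0,0]],"twist":[0,0,0,0,0,0,0,0,0,0,0,0,0],"hand":[1,1,1,1,1,1,1,0,0,0,0,0,0]}'
```

```text
t: 11.55
position: [0.4339, 0.2081, 0.0046]
ee_rot: [0.994, -0.107, 0.0, -0.0]
contact_force: [-0.4, -0.4, 2.8]
opening: 0.678
finger_force: 30.0
```

```bash
python3 -m inch '{"delta_pos":[[0,0,-0.3],[0,0,-0.6],[0,0,-0.8],[0,0,-0.8],[0,0,-0.8],[0,0,-0.8],[0,0,-0.8],[0,0,0]],"twist":[0,0,0,0,0,0,0,0],"hand":[0,0,0,0,0,0,0,0]}'
python3 - <<'E'
from h import *
c=cam("top"); X=plane([[339,210.4],[354,216.4],[321,274.4],[335,279]],.130,c)[:,:2]
print(X.round(4),X.mean(0)); v=X[0]-X[2]+X[1]-X[3]; print(np.arctan2(v[1],v[0]),np.linalg.norm(v)/2)
# wrist w2: posts
f=np.load("w2.npz"); s={"position":f["pos"],"ee_rot":f["rot"]}; c=cam("wrist",s); P=cloud(f["d"],c)
f1=np.load("w1.npz"); s1={"position":f1["pos"],"ee_rot":f1["rot"]}; c1=cam("wrist",s1); P1=cloud(f1["d"],c1)
for P,d in((P,f["d"]),(P1,f1["d"])):
    m=(d>0)&(P[...,2]>.115)&(P[...,2]<.14)&(abs(P[...,0]-.5)<.12)&(abs(P[...,1])<.06)
    n,l,st,ce=cv2.connectedComponentsWithStats(m.astype(np.uint8))
    for i in range(1,n): print(st[i],P[l==i].mean(0).round(4))
s=status.sense(); print(s["position"],go(.491,.008,s["position"][2]))
p,d=vision.snapshot("wrist"); np.savez("w5.npz",p=p,d=d,pos=s["position"],rot=s["ee_rot"]); cv2.imwrite("pics/w5.png",p[:,:,::-1])
E
```

```text
t: 12.35
position: [0.4348, 0.2084, 0.2055]
ee_rot: [0.994, -0.107, 0.003, -0.002]
contact_force: [-0.4, 0.4, -1.0]
opening: 0.676
finger_force: 30.0
[[ 0.56    0.0126]
 [ 0.5501 -0.0198]
 [ 0.4226  0.0401]
 [ 0.4159  0.0109]] [0.4871734 0.0109497]
-0.21105182718067902 0.1388501183798241
[239 110  10   9  71] [0.4246 0.0396 0.1282]
[279 126  10  10  75] [0.4177 0.0081 0.1284]
[0.4347622  0.20844945 0.2055161 ] [ 2.444e+00  4.595e+00 -4.000e-03]
```

```bash
python3 -m inch '{"delta_pos":[[0.3,0.57,0],[0.3,0.57,0],[0.3,0.57,0],[0.3,0.57,0],[0.3,0.57,0],[0.3,0.57,0],[0.3,0.57,0],[0.3,0.57,0],[0,0,0.4],[0,0,0.4],[0,0,0.4],[0,0,0.25],[0,0,0],[0,0,0]],"twist":[0,0,0,0,0,0,0,0,0,0,0,0,0,0],"hand":[0,0,0,0,0,0,0,0,0,0,0,0,0,0]}'
python3 - <<'E'
from h import *
s=status.sense(); print(s["position"],psi(s))
p,d=vision.snapshot("wrist"); np.savez("w6.npz",p=p,d=d,pos=s["position"],rot=s["ee_rot"])
cv2.imwrite("pics/w6.png",cv2.resize(p[0:200,200:400,::-1],None,fx=3,fy=3,interpolation=cv2.INTER_CUBIC))
E
```

```text
t: 13.8
position: [0.4885, 0.0097, 0.1424]
ee_rot: [0.994, -0.107, -0.0, -0.0]
contact_force: [1.1, -0.1, -1.2]
opening: 0.682
finger_force: 30.0
[0.48851599 0.00969853 0.1423663 ] -0.21461893148295016
```

View pics/w6.png

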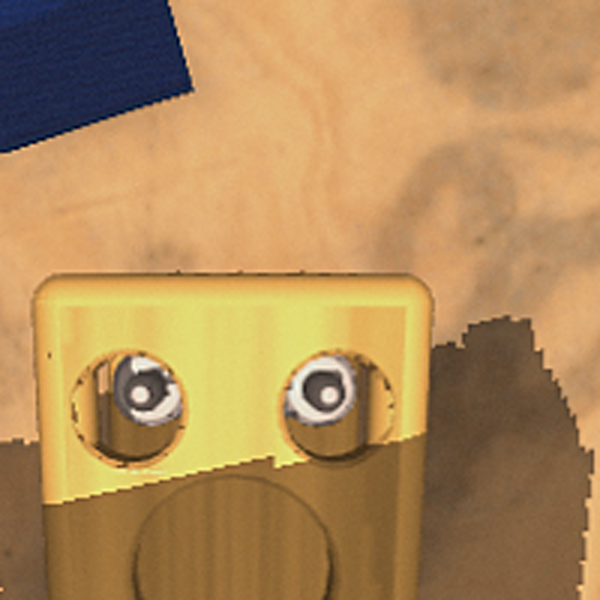

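Through the two far post holes the tips show at crop (142,393) and (327,393), against hole centres at (128,408) and (338,407). I'll compute the offset.

```bash
cat > fit.py <<'E'
from h import *
def fit(fn,tips,holes,zt,zh,off=(200,0),k=3):
    f=np.load(fn); s={"position":f["pos"],"ee_rot":f["rot"]}; c=cam("wrist",s); R=Ro.from_quat(s["ee_rot"]).as_matrix()
    g=lambda a,z:(plane((np.array(a)+.5)/k-.5+np.array(off),z,c)-s["position"])@R
    t=g(tips,zt); h=g(holes,zh); print("tips",t[:,:2].round(4),"holes",h[:,:2].round(4))
    d=(t-h)[:,:2]; yt=t[0]-t[1]; yh=h[0]-h[1]
    print("diff mm",(d.mean(0)*1e3).round(2),"units",(d.mean(0)/.04).round(3),"twist units",np.degrees(np.arctan2(yt[1],yt[0])-np.arctan2(yh[1],yh[0]))/8)
E
python3 -c "
from fit import *
fit('w6.npz',[[142,393],[327,393]],[[128.5,408.5],[338,407]],.132,.1478)"
```

```text
tips [[ 0.0706 -0.0151]
 [ 0.0706  0.0171]] holes [[ 0.0692 -0.0159]
 [ 0.0694  0.0174]]
diff mm [1.31 0.23] units [0.033 0.006] twist units 0.050237546288640765
```

```bash
python3 -m inch '{"delta_pos":[[0.033,0.005,0],[0,0,0.15],[0,0,0.15],[0,0,0.15],[0,0,0.05],[0,0,0.05],[0,0,0.05],[0,0,0.05],[0,0,0]],"twist":[0.04,0,0,0,0,0,0,0,0],"hand":[0,0,0,0,0,0,0,0,0]}'
python3 - <<'E'
from h import *
s=status.sense(); print(s["position"],psi(s),s["contact_force"],s["ft_torque"])
p,d=vision.snapshot("wrist"); np.savez("w7.npz",p=p,d=d,pos=s["position"],rot=s["ee_rot"])
cv2.imwrite("pics/w7.png",cv2.resize(p[0:200,200:400,::-1],None,fx=3,fy=3,interpolation=cv2.INTER_CUBIC))
E
```

```text
t: 14.75
position: [0.4897, 0.0088, 0.116]
ee_rot: [0.994, -0.11, -0.0, 0.0]
contact_force: [-0.3, -0.2, -1.4]
opening: 0.685
finger_force: 30.0
[0.48969772 0.00882007 0.11603081] -0.2209049730179846 [-0.31869337 -0.18084924 -1.43800821] [0.0452556  0.05433776 0.05527503]
```

```bash
python3 -m inch '{"delta_pos":[[0,0,0.05],[0,0,0.05],[0,0,0.05],[0,0,0.05]],"twist":[0,0,0,0],"hand":[0,0,0,0]}'
```

```text
t: 15.2
position: [0.4898, 0.0088, 0.1081]
ee_rot: [0.994, -0.11, -0.0, -0.0]
contact_force: [-0.4, -0.5, -0.9]
opening: 0.683
finger_force: 30.0
```

```bash
python3 -m inch '{"delta_pos":[[0,0,0.1],[0,0,0.15],[0,0,0.15],[0,0,0.15],[0,0,0.15],[0,0,0.15],[0,0,0.15],[0,0,0.15],[0,0,0.15],[0,0,0]],"twist":[0,0,0,0,0,0,0,0,0,0],"hand":[0,0,0,0,0,0,0,0,0,0]}'
```

```text
t: 16.2
position: [0.4894, 0.0088, 0.0553]
ee_rot: [0.994, -0.11, -0.001, 0.0]
contact_force: [0.1, -0.4, -0.9]
opening: 0.684
finger_force: 30.0
```

```bash
python3 -m inch '{"delta_pos":[[0,0,0.05],[0,0,0.05],[0,0,0.04],[0,0,0.03],[0,0,0.03],[0,0,0.03],[0,0,0.03],[0,0,0]],"twist":[0,0,0,0,0,0,0,0],"hand":[0,0,0,0,0,0,0,0]}'
```

```text
t: 17.0
position: [0.49, 0.0088, 0.0483]
ee_rot: [0.994, -0.11, 0.0, 0.0]
contact_force: [-17.7, 0.0, 30.9]
opening: 0.685
finger_force: 30.0
```

```bash
python3 -m inch '{"delta_pos":[[0,0,-0.04],[0,0,0],[0,0,0],[0,0,0],[0,0,0],[0,0,0],[0,0,0],[0,0,-0.5],[0,0,-0.8],[0,0,-0.8],[0,0,-0.8],[0,0,-0.8],[0,0,-0.4],[0,0,0]],"twist":[0,0,0,0,0,0,0,0,0,0,0,0,0,0],"hand":[0.7,0.8,1,1,1,1,1,1,1,1,1,1,1,1]}'
python3 - <<'E'
from h import *
s=status.sense(); print(s["position"],psi(s),s["contact_force"])
p,d=vision.snapshot("wrist"); np.savez("w8.npz",p=p,d=d,pos=s["position"],rot=s["ee_rot"])
cv2.imwrite("pics/w8.png",p[:,:,::-1])
P=cloud(d,cam("wrist",s)); 
n=Ro.from_euler("z",-.218).as_matrix()
for x,y in((.07,0),(.021,.02),(.021,-.02),(.085,.02),(.085,-.02),(-.02,.022)):
    u=proj(np.array([.489,.009,.054])+n@[x,y,0],cam("wrist",s))[0]; a,b=u.round().astype(int); print((x,y),u.round(0),np.median(P[b-2:b+3,a-2:a+3,2]).round(4) if 0<=b<420 else None)
E
```

```text
t: 18.4
position: [0.4905, 0.0088, 0.2132]
ee_rot: [0.994, -0.11, 0.001, -0.0]
contact_force: [-0.2, -0.6, -1.3]
opening: 0.999
finger_force: 0.0
[0.49046999 0.00880324 0.21324195] -0.2208618188083084 [-0.20907039 -0.58877764 -1.25300196]
(0.07, 0) [277. 123.] 0.0544
(0.021, 0.02) [257. 174.] 0.0541
(0.021, -0.02) [297. 174.] 0.0542
(0.085, 0.02) [255. 107.] 0.0541
(0.085, -0.02) [298. 107.] 0.0542
(-0.02, 0.022) [255. 213.] 0.0539
```

View pics/w8.png

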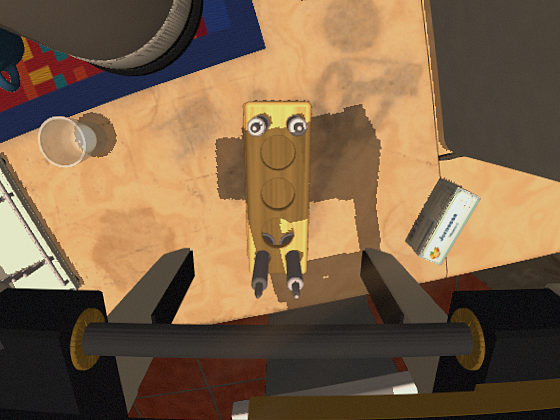

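The long shelf is home and level: its top face reads 54 mm at six points, and the tumbler (67,141) is undisturbed. Now the short shelf.

```bash
python3 -m inch '{"delta_pos":[[0,0,0],[0,0,0],[0,0,0],[0,-0.8,0],[0,-0.8,0],[0,-0.8,0],[0,-0.8,0],[0,-0.8,0],[0,-0.8,0],[0.3,-0.8,0],[0.3,-0.8,0],[0.3,-0.8,0],[0.3,-0.8,0],[0.3,-0.8,0],[0.3,-0.8,0],[0,0,0],[0,0,0]],"twist":[-0.95,-0.95,-0.95,0,0,0,0,0,0,0,0,0,0,0,0,0,0],"hand":[1,1,1,1,1,1,1,1,1,1,1,1,1,0.4,0.4,0.4,0.4]}'
python3 - <<'E'
from h import *
s=status.sense();print(s['position'],psi(s))
p,d=vision.snapshot("wrist")
c=cam("wrist",s); P=cloud(d,c)
n,l,st,ce=cv2.connectedComponentsWithStats(((P[...,2]>.08)&(P[...,2]<.095)&(d>0)).astype(np.uint8))
for i in range(1,n):
    if st[i,4]<150: continue
    ys,xs=np.nonzero(l==i); X=plane(np.c_[xs,ys],.087,c)[:,:2].astype(np.float32)
    bp=cv2.boxPoints(cv2.minAreaRect(X)); e=[bp[1]-bp[0],bp[2]-bp[1]]; e.sort(key=np.linalg.norm)
    m=bp.mean(0); print(st[i],"ctr",m.round(4),[np.linalg.norm(v).round(4) for v in e[::-1]],np.arctan2(e[1][1],e[1][0]).round(4)%np.pi,go(m[0],m[1],.0605))
E
```

```text
t: 20.15
position: [0.4925, 0.3995, 0.2089]
ee_rot: [0.996, 0.089, -0.001, 0.001]
contact_force: [-0.9, -1.2, -0.4]
opening: 0.705
finger_force: 0.0
[0.49249938 0.39951128 0.20892615] 0.17801509985833258
[ 268  104   12  171 1885] ctr [0.4981 0.403 ] [np.float32(0.1576), np.float32(0.0096)] 0.1795 [ 0.16  -0.079  3.727]
```

```bash
python3 -m inch '{"delta_pos":[[0.16,-0.08,0],[0,0,0.3],[0,0,0.6],[0,0,0.6],[0,0,0.6],[0,0,0.6],[0,0,0.6],[0,0,0.3],[0,0,0.1],[0,0,0],[0,0,0],[0,0,0],[0,0,0],[0,0,0],[0,0,0]],"twist":[0,0,0,0,0,0,0,0,0,0,0,0,0,0,0],"hand":[0.4,0.4,0.4,0.4,0.4,0.4,0.4,0.4,0.4,0.4,0,0,0,0,0]}'
python3 -c "
from h import *
s=status.sense();print(go(.43,.175,.16))"
```

```text
t: 21.7
position: [0.4989, 0.4039, 0.0638]
ee_rot: [0.996, 0.088, 0.0, -0.0]
contact_force: [-0.4, 0.4, 2.6]
opening: 0.107
finger_force: 30.0
[-2.702  5.329 -2.407]
```

```bash
python3 -m inch '{"delta_pos":[[0,0,-0.4],[0,0,-0.7],[0,0,-0.7],[0,0,-0.7],[-0.34,0.67,0],[-0.34,0.67,0],[-0.34,0.67,0],[-0.34,0.67,0],[-0.34,0.67,0],[-0.34,0.67,0],[-0.34,0.67,0],[-0.34,0.67,0],[0,0,0],[0,0,0],[0,0,0],[0,0,0.7],[0,0,0.7],[0,0,0.7],[0,0,0.5],[0,0,0.3]],"twist":[0,0,0,0,0,0,0,0,0,0,0,0,0.95,0.95,0.95,0,0,0,0,0],"hand":[0,0,0,0,0,0,0,0,0,0,0,0,0,0,0,0,0,0,0,0]}'
python3 -m inch '{"delta_pos":[[0,0,0.06],[0,0,0],[0,0,0]],"twist":[0,0,0],"hand":[0,0,0]}'
```

```text
t: 23.7
position: [0.429, 0.1734, 0.0468]
ee_rot: [0.994, -0.11, -0.0, 0.0]
contact_force: [-0.7, 0.3, -0.5]
opening: 0.104
finger_force: 30.0
t: 24.0
position: [0.43, 0.1738, 0.0463]
ee_rot: [0.994, -0.11, 0.001, -0.0]
contact_force: [0.6, -0.4, -0.9]
opening: 0.103
finger_force: 30.0
```

```bash
python3 -m inch '{"delta_pos":[[0,0,0.08],[0,0,0.04],[0,0,0.03],[0,0,0.02],[0,0,0]],"twist":[0,0,0,0,0],"hand":[0,0,0,0,0]}'
```

```text
t: 24.5
position: [0.4298, 0.174, 0.0404]
ee_rot: [0.994, -0.11, 0.0, -0.0]
contact_force: [-13.0, -1.0, 25.7]
opening: 0.105
finger_force: 30.1
```

```bash
python3 -m inch '{"delta_pos":[[0,0,-0.02],[0,0,0],[0,0,0],[0,0,0],[0,0,0],[0,0,0],[0,0,0],[0,0,-0.25],[0,0,0],[0,0,0]],"twist":[0,0,0,0,0,0,0,0,0,0],"hand":[0,0.2,0.3,0.5,0.7,0.9,1,1,1,1]}'
python3 -m inch '{"delta_pos":[[0,0,0],[0,-0.3,0],[0,-0.3,0],[0,-0.2,0],[0,-0.1,0],[0,-0.1,0],[0,-0.1,0],[0,-0.1,0],[0,-0.1,0],[0,-0.1,0],[0,0,0],[0,0,0],[0,0,0]],"twist":[0,0,0,0,0,0,0,0,0,0,0,0,0],"hand":[1,1,1,1,1,1,1,1,1,1,1,1,1]}'
python3 -c "
from h import *
s=status.sense();print(s['position'],psi(s),s['contact_force'])
p,d=vision.snapshot('wrist'); np.savez('w9.npz',p=p,d=d,pos=s['position'],rot=s['ee_rot']); cv2.imwrite('pics/w9.png',p[:,:,::-1])"
```

```text
t: 25.5
position: [0.4297, 0.1736, 0.0496]
ee_rot: [0.994, -0.11, 0.0, -0.0]
contact_force: [-0.0, 0.2, -0.5]
opening: 0.831
finger_force: 0.0
t: 26.8
position: [0.4417, 0.2281, 0.049]
ee_rot: [0.994, -0.11, 0.0, 0.0]
contact_force: [-0.1, 0.1, 0.1]
opening: 1.0
finger_force: 0.0
[0.44167399 0.22812465 0.04904096] -0.220956374098056 [-0.08153212  0.09299271  0.14872466]
```

View pics/w9.png

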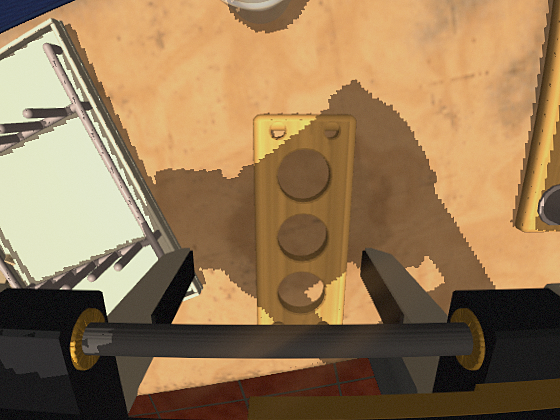

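The short shelf lies flat as well, with holes at (303,174) and (302,234). Same regrasp across the width.

```bash
python3 -m inch '{"delta_pos":[[0,0.21,0],[0,0.21,0],[0,0,0.3],[0,0,0.4],[0,0,0.3],[0,0,0.12],[0,0,0],[0,0,0],[0,0,0],[0,0,0],[0,0,0],[0,0,0],[0,0,0]],"twist":[0,0,0,0,0,0,0,0,0,0,0,0,0],"hand":[1,1,1,1,1,1,1,0,0,0,0,0,0]}'
python3 -m inch '{"delta_pos":[[0,0,-0.3],[0,0,-0.6],[0,0,-0.8],[0,0,-0.8],[0,0,-0.8],[0,0,-0.8],[0,0,-0.8],[0,0,0]],"twist":[0,0,0,0,0,0,0,0],"hand":[0,0,0,0,0,0,0,0]}'
python3 -c "
from h import *
s=status.sense();print(s['position'],go(.49,.0088,.150))"
```

```text
t: 28.15
position: [0.4381, 0.2119, 0.0045]
ee_rot: [0.994, -0.11, 0.0, -0.0]
contact_force: [-0.4, 0.4, 3.5]
opening: 0.684
finger_force: 30.0
t: 28.95
position: [0.4391, 0.2123, 0.2055]
ee_rot: [0.994, -0.11, 0.003, -0.002]
contact_force: [1.0, -0.4, -1.0]
opening: 0.681
finger_force: 30.0
[0.43905692 0.21226799 0.20549658] [2.35  4.689 1.382]
```

```bash
python3 -m inch '{"delta_pos":[[0.29,0.59,0],[0.29,0.59,0],[0.29,0.59,0],[0.29,0.59,0],[0.29,0.59,0],[0.29,0.59,0],[0.29,0.59,0],[0.29,0.56,0],[0,0,0.4],[0,0,0.4],[0,0,0.4],[0,0,0.25],[0,0,0],[0,0,0],[0,0,0]],"twist":[0,0,0,0,0,0,0,0,0,0,0,0,0,0,0],"hand":[0,0,0,0,0,0,0,0,0,0,0,0,0,0,0]}'
python3 - <<'E'
from h import *
s=status.sense(); print(s["position"],psi(s),go(.49,.0088,.1445))
p,d=vision.snapshot("wrist"); np.savez("w10.npz",p=p,d=d,pos=s["position"],rot=s["ee_rot"])
cv2.imwrite("pics/w10.png",cv2.resize(p[80:180,220:340,::-1],None,fx=6,fy=6,interpolation=cv2.INTER_CUBIC))
E
```

```text
t: 30.45
position: [0.4877, 0.0087, 0.143]
ee_rot: [0.994, -0.11, 0.0, -0.0]
contact_force: [-0.2, -1.3, -1.2]
opening: 0.679
finger_force: 30.0
[0.4877415  0.00868851 0.14298829] -0.22050629373278793 [ 0.055 -0.015 -0.038]
```

View pics/w10.png

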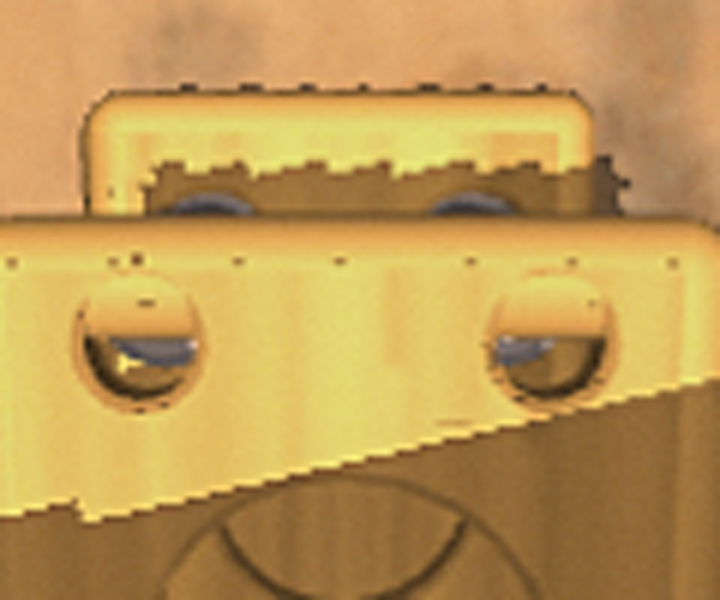

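Through the 9 mm holes, centred at about (139,342) and (553,341) in the crop, the tips don't show and each upper half looks filled. I'll check the depth there.

Run:
```python
from fit import *
fit('w10.npz',[[139,342],[553,341]],[[139,342],[553,341]],.132,.1485,(220,80),6)
f=np.load("w10.npz"); s={"position":f["pos"],"ee_rot":f["rot"]}; c=cam("wrist",s); P=cloud(f["d"],c)
print((P[124:151:1,[243,235,312,320,285],2]*1e3).round(0))
R=Ro.from_quat(s["ee_rot"]).as_matrix(); print(((plane([[277,116.5]],.148,c)-s["position"])@R).round(4))
print("cam in tool",vision.calibration("wrist")["hand_eye"][:3,3])
for y in(-.0165,.0165):
  for z in (.132,.126,.112): print(z,((proj(s["position"]+R@[.0715,y,0]+[0,0,z-s["position"][2]],c)[0]-[220,80])*6).round(0))
```

```text
tips [[ 0.0675 -0.0175]
 [ 0.0676  0.0188]] holes [[ 0.0688 -0.0158]
 [ 0.0689  0.0171]]
diff mm [-1.31  0.01] units [-0.033  0.   ] twist units -1.4312496066585827e-14
[[149. 149. 149. 148. 148.]
 [149. 148. 148. 148. 148.]
 [148. 149. 149. 148. 149.]
 [148. 148. 149. 148. 148.]
 [149. 150. 148. 147. 150.]
 [148. 149. 147. 148. 147.]
 [150. 148. 147. 148. 149.]
 [148. 148. 148. 147. 149.]
 [148. 148. 147. 148. 148.]
 [147. 149. 147. 148. 149.]
 [146. 309. 147. 149. 149.]
 [146. 145. 146. 147. 149.]
 [144. 145. 144. 146. 149.]
 [112. 143.  53. 148. 149.]
 [112. 143.  54. 148. 148.]
 [110. 144.  54. 148. 150.]
 [ 55. 146.  53. 147. 149.]
 [ 54. 146.  54. 147. 149.]
 [ 54. 148.  55. 147. 150.]
 [ 55. 148.  53. 149. 149.]
 [139. 148. 140. 149. 149.]
 [143. 148. 144. 149. 149.]
 [146. 148. 147. 149. 149.]
 [148. 149. 146. 148. 148.]
 [149. 146. 148. 149. 149.]
 [149. 149. 150. 148. 148.]
 [149. 149. 149. 148. 148.]]
[[ 0.0781  0.0005 -0.0049]]
cam in tool [ 0.08164383  0.00059286 -0.16620342]
0.132 [147. 293.]
0.126 [153. 290.]
0.112 [166. 282.]
0.132 [525. 293.]
0.126 [519. 290.]
0.112 [507. 281.]
```

Run:
```python
from h import *
f=np.load("w8.npz"); s={"position":f["pos"],"ee_rot":f["rot"]}; c=cam("wrist",s); P=cloud(f["d"],c); R=Ro.from_quat(s["ee_rot"]).as_matrix()
m=(P[...,2]>.118)&(P[...,2]<.14)&(f["d"]>0); m[:90]=0; m[320:]=0; m[:,:235]=0; m[:,315:]=0
n,l,st,ce=cv2.connectedComponentsWithStats(m.astype(np.uint8)); 
X=[]
for i in range(1,n):
    if st[i,4]<8: continue
    q=(P[l==i]-s["position"])@R; print(st[i],P[l==i][:,2].mean().round(4),q.mean(0).round(4))
    w=f["p"][st[i,1]-2:st[i,1]+st[i,3]+2, st[i,0]-2:st[i,0]+st[i,2]+2].mean(2)
# predicted pixels for tips if stand centre is at tool (dx,0)
for x in(.07,-.07):
  for y in(-.0165,.0165): print((x,y),proj(s["position"]+R@[x-.0007,y,s["position"][2]-.132],c)[0].round(1))
a=f["p"][112:140,245:312,::-1]; b=f["p"][280:308,245:312,::-1]
cv2.imwrite("pics/w8z.png",cv2.resize(np.vstack([a,b]),None,fx=10,fy=10,interpolation=cv2.INTER_CUBIC))
```

```text
[251 123   9  10  74] 0.1292 [ 0.0684 -0.0158  0.0842]
[294 123   9  10  69] 0.1285 [0.0685 0.0163 0.0849]
[292 285   8  13  75] 0.1256 [-0.0698  0.0168  0.0874]
[255 286   8  12  80] 0.1259 [-0.07   -0.0156  0.0871]
(0.07, -0.0165) [253.7 126.3]
(0.07, 0.0165) [298.9 126.3]
(-0.07, -0.0165) [257.1 295.3]
(-0.07, 0.0165) [295.8 295.3]
```

View pics/w8z.png

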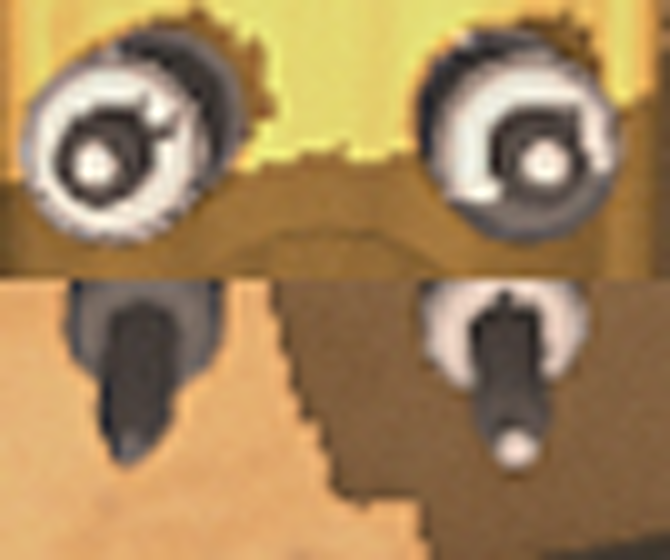

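All four tips match the prediction within about 1 mm: in the zoom they are at (95,163), (545,160), (130,455) and (515,445). Correcting by 0.06 and lowering gently.

```bash
python3 -m inch '{"delta_pos":[[0.06,-0.01,0],[0,0,0],[0,0,0.08],[0,0,0.08],[0,0,0.05],[0,0,0.05],[0,0,0]],"twist":[0,0,0,0,0,0,0],"hand":[0,0,0,0,0,0,0]}'
python3 -c "
from h import *
s=status.sense();print(s['position'],s['contact_force'],s['ft_torque'],go(.4903,.0088,.1166))"
```

```text
t: 31.2
position: [0.4897, 0.0083, 0.1315]
ee_rot: [0.994, -0.11, -0.0, 0.0]
contact_force: [-0.1, -0.1, -0.4]
opening: 0.684
finger_force: 30.0
[0.48972518 0.00831699 0.13148046] [-0.08638157 -0.0702973  -0.44217016] [ 0.06847735 -0.04350447  0.01037841] [ 0.012 -0.015  0.372]
```

```bash
python3 -m inch '{"delta_pos":[[0.01,-0.01,0],[0,0,0.04],[0,0,0.04],[0,0,0.04],[0,0,0.04],[0,0,0]],"twist":[0,0,0,0,0,0],"hand":[0,0,0,0,0,0]}'
```

```text
t: 31.8
position: [0.4902, 0.0086, 0.1251]
ee_rot: [0.994, -0.11, -0.0, 0.0]
contact_force: [-0.2, -0.6, -1.7]
opening: 0.679
finger_force: 30.0
```

```bash
python3 -m inch '{"delta_pos":[[0,0,0.05],[0,0,0.05],[0,0,0.04],[0,0,0.03],[0,0,0.02],[0,0,0]],"twist":[0,0,0,0,0,0],"hand":[0,0,0,0,0,0]}'
```

```text
t: 32.4
position: [0.4903, 0.0086, 0.1178]
ee_rot: [0.994, -0.11, -0.0, -0.0]
contact_force: [0.6, 0.1, -0.9]
opening: 0.683
finger_force: 30.0
```

Bottom is at about 113 mm and still force-free. The last millimetre, then release.

```bash
python3 -m inch '{"delta_pos":[[0,0,0.02],[0,0,0.015],[0,0,0.01],[0,0,0]],"twist":[0,0,0,0],"hand":[0,0,0,0]}'
```

```text
t: 32.8
position: [0.4904, 0.0086, 0.1165]
ee_rot: [0.994, -0.11, 0.0, 0.0]
contact_force: [-3.0, 0.2, 5.1]
opening: 0.681
finger_force: 30.0
```

```bash
python3 -m inch '{"delta_pos":[[0,0,0],[0,0,0],[0,0,0],[0,0,0],[0,0,0],[0,0,0],[0,0,0],[0,0,-0.4],[0,0,-0.8],[0,0,-0.8],[0,0,-0.8],[0,0,0],[0,0,0]],"twist":[0,0,0,0,0,0,0,0,0,0,0,0,0],"hand":[0.7,0.8,1,1,1,1,1,1,1,1,1,1,1]}'
python3 - <<'E'
from h import *
s=status.sense(); print(s["position"],s["contact_force"])
p,d=vision.snapshot("wrist"); c=cam("wrist",s); P=cloud(d,c); R=Ro.from_quat(s["ee_rot"]).as_matrix()
for x,y in((.06,.025),(.06,-.025),(.021,.02),(.021,-.02),(-.02,.022),(-.02,-.022)):
    a,b=proj(np.r_[.49,.0088,.122]+R@[x,-y,0],c)[0].round().astype(int); print((x,y),(a,b),np.median(P[b-2:b+3,a-2:a+3,2]).round(4))
p2,_=vision.snapshot("scene")
cv2.imwrite("pics/end.png",np.hstack([p[60:360,150:430,::-1],cv2.resize(p2[130:290,190:400,::-1],(394,300))]))
E
```

```text
t: 34.1
position: [0.4906, 0.0086, 0.2293]
ee_rot: [0.994, -0.11, 0.001, -0.0]
contact_force: [0.1, -0.6, 0.1]
opening: 1.0
finger_force: 0.0
[0.49057626 0.00862505 0.2293153 ] [ 0.0772853  -0.62732296  0.1094747 ]
(0.06, 0.025) (np.int64(246), np.int64(137)) 0.1224
(0.06, -0.025) (np.int64(307), np.int64(137)) 0.122
(0.021, 0.02) (np.int64(253), np.int64(184)) 0.1222
(0.021, -0.02) (np.int64(300), np.int64(184)) 0.1224
(-0.02, 0.022) (np.int64(251), np.int64(230)) 0.122
(-0.02, -0.022) (np.int64(301), np.int64(230)) 0.1221
```

View pics/end.png

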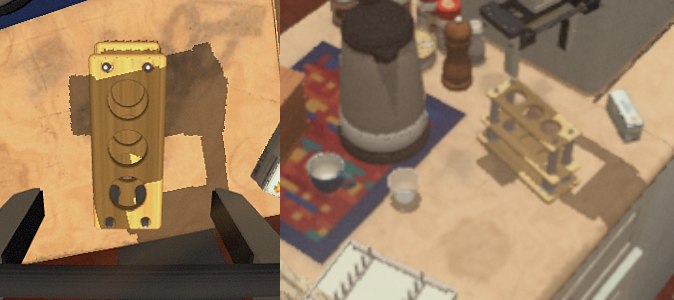

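The short shelf sits level at 122 mm top, with its tips through at (108,68) and (148,68). Both shelves are on the rack at (530,140) in the right half, and the bystanders stand untouched. Handing in.

```bash
python3 -c "
from bench import r
print(r.hand_in())"
```

```text
the job is handed in; nothing more can be done
None
```

Both shelves are home and level on their steps (the long one on the lower steps, the short one on the upper), the tumbler, mug and carton look undisturbed, and the job was handed in at about 34 s; the hand-in returned no verdict.

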